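# Find the rocking corner of a bench plate and press its shim flat

### The arm

A 6-joint arm with a two-finger parallel gripper is mounted at the origin on the work surface. World frame = base frame: x ahead of the robot, y to its left, z up, the work surface at z = 0. Lengths are in mm, angles in rad, forces in N, time in s.
With the tool pointing down it reaches from about 325 to 775 mm from the base axis. Payload 5.5 kg.
Tool frame: the origin (TCP) lies at the very end of the fingers, on their centre line; the grasp point (between the pads) lies 19 mm behind it; z points along the fingers, y is the line along which they close (so a half turn about z gives the same grasp; the last joint's range is limited). The gripper opens to 85 mm and grips with 20 to 120 N. Pads are 22 mm wide; open, the fingers measure 114 mm over their backs; the gripper's body (76 mm by 85 mm) begins 54 mm behind the grasp point. The pads swing forward as they close: fully open they stand 13 mm farther back than shut.
Start: joints at [1.17, 0.091, 1.231, -0, 1.82, -0.057], TCP at [202.245, 564.901, 231.275] pointing down, gripper open.
Joint ranges: [-2.87, 2.87], [-0.86, 2.18], [0.17, 2.46], [-1.51, 4.65], [0.06, 2.69], [-2.65, 2.65]. Speed limits (rad/s): [2.57, 2.57, 3.01, 3.14, 3.14, 3.14].

### API

Orientations are given as a rotation vector (axis times angle).
In Python, from rig import * gives the robot as it stands.
- The arm moves only by the tool send_rows, never from a script. Its argument "commands" is one flat list of numbers, 7 for each row, row after row: the turn, a rotation vector about the tool's x, y, z in rad, then the shift along the tool's x, y, z in mm, then the opening, from -1 (shut) to 1 (fully open), so that 0 is half open. In form: [rx, ry, rz, dx, dy, dz, fingers, rx, ry, rz, dx, dy, dz, fingers, ...]. A call has 1 to 10 rows; each row shifts and turns the commanded pose from where the row before left it, along the tool's axes as they then stand; what a row does not reach is not made up. A row lasts 1/10 s, in which the tool goes at most 50 mm and 8.59 degrees, less where a joint would pass 70% of its speed; a pose out of reach is approached as far as the arm can. A call with a gripper value outside its range is refused whole. The fingers move at their own pace and stop on an object; "grip_force" is the grip in N (left out, the last holds). Time passes only in rows, so rows that do not move let the fingers close. It gives the time, the measured TCP pose, the force, the opening and the grip force at its end, in the units of the state.
- state(): the state, without advancing time (a new reading comes with each control period).
- capture(name): name is "side" or "top" or "wrist"; returns a dict with "image" (400x640x3 uint8, blue, green, red), "K" (3x3 intrinsics, pixels), "rvec" (rotation vector, rad) and "tvec" (3), from world to camera coordinates, as OpenCV has them; the wrist camera has in their place "tool_from_camera" (4x4, takes a point from camera to tool coordinates, whose origin is the TCP and whose axes are the flange's). Camera axes: x right, y down, z forward; pixel columns grow to the right and rows downward; lengths in mm; the calibration is good to about 2 mm. A picture is of the moment at which its call begins: read the wrist's pose just before it. There is no depth.
- finish_job(): hands the job in; it is judged then, once.
The state is a dict: "time_s": time; "joint_pos": joint angles; "qvel": joint speeds; "joint_torque": joint torques, N m; "eef_pos": TCP position; "ee_rot": TCP orientation; "wrist_force": force on the tool from outside, world axes, zero at the start; "ft_torque": the same for the moment, N m; "gripper_width": finger opening in mm; "grasp_force": force on a finger pad.
Only numpy, scipy, OpenCV 4.12 (cv2) and the standard library are available. Lean on these libraries where they do the work, as an engineer would, in place of code of your own. Each camera call takes 0.05 s, during which the arm holds its last target. There are 200 camera calls.

### The job

One corner of the steel plate on the goldsmith's bench rocks. With the fingertips press on the plate's corners one after another until you find the one that sinks, then press the brass shim tab beside that corner down flat. Leave the other three tabs raised, do not lift or shift the plate, and leave the ring on it and the things around it where they are.

Things in the scene. Friction and masses are not known exactly. Their poses are not given: they have to be found in the camera images.
- base: dark wooden levelling base fixed to the bench, 150 (x) x 270 (y) x 18 mm high; origin at the centre of its underside, on the bench; x axis away from the robot, y axis to the left, roughly (it is turned by up to 0.3 rad).
- plate: bright square steel plate, 140 x 140 x 10 mm, 1.1 to 1.6 kg, loose on four feet on the base, sides parallel to the base's; origin at the centre of its underside, 30 mm above the bench. Three feet are rigid; the fourth, the giving foot, looks the same but gives way 5 mm. Which one differs from run to run and cannot be seen.
- corner_a (a point): point on the plate's top surface over its near left foot, 15 mm in from both edges: where to press that corner; 40 mm above the bench. A firm corner does not sink. The rocking one yields at about 2 N and is down 5 mm against a stop by about 4 N (more for a moment if struck fast, from the weight of the plate), the opposite corner rising as much; it springs back when released.
- corner_b (a point): point on the plate's top surface over its far left foot, 15 mm in from both edges: where to press that corner; 40 mm above the bench. A firm corner does not sink. The rocking one yields at about 2 N and is down 5 mm against a stop by about 4 N (more for a moment if struck fast, from the weight of the plate), the opposite corner rising as much; it springs back when released.
- corner_c (a point): point on the plate's top surface over its far right foot, 15 mm in from both edges: where to press that corner; 40 mm above the bench. A firm corner does not sink. The rocking one yields at about 2 N and is down 5 mm against a stop by about 4 N (more for a moment if struck fast, from the weight of the plate), the opposite corner rising as much; it springs back when released.
- corner_d (a point): point on the plate's top surface over its near right foot, 15 mm in from both edges: where to press that corner; 40 mm above the bench. A firm corner does not sink. The rocking one yields at about 2 N and is down 5 mm against a stop by about 4 N (more for a moment if struck fast, from the weight of the plate), the opposite corner rising as much; it springs back when released.
- tab_a (a point): press point on top of the brass shim tab of the near left corner. The tab (30 mm wide, 45 long, 3 thick) sticks out left (base +y) beside that corner, sloping up and outward from a hinge along the base's x axis, 6 mm outside the plate's edge, 27 mm above the bench. This point, 34 mm out from the hinge, is 36 to 39 mm above the bench when raised, 28.5 mm when flat.
- tab_b (a point): press point on top of the brass shim tab of the far left corner. The tab (30 mm wide, 45 long, 3 thick) sticks out left (base +y) beside that corner, sloping up and outward from a hinge along the base's x axis, 6 mm outside the plate's edge, 27 mm above the bench. This point, 34 mm out from the hinge, is 36 to 39 mm above the bench when raised, 28.5 mm when flat.
- tab_c (a point): press point on top of the brass shim tab of the far right corner. The tab (30 mm wide, 45 long, 3 thick) sticks out right (base -y) beside that corner, sloping up and outward from a hinge along the base's x axis, 6 mm outside the plate's edge, 27 mm above the bench. This point, 34 mm out from the hinge, is 36 to 39 mm above the bench when raised, 28.5 mm when flat.
- tab_d (a point): press point on top of the brass shim tab of the near right corner. The tab (30 mm wide, 45 long, 3 thick) sticks out right (base -y) beside that corner, sloping up and outward from a hinge along the base's x axis, 6 mm outside the plate's edge, 27 mm above the bench. This point, 34 mm out from the hinge, is 36 to 39 mm above the bench when raised, 28.5 mm when flat.
- shim_a (a joint): angle of the near left shim tab, rad: 0 to 0.06 at the start (raised about 17 degrees), 0.30 pressed flat against its stop. Stiff hinge: needs about 7 N at its press point, and stays where it is left.
- shim_b (a joint): angle of the far left shim tab, rad: 0 to 0.06 at the start (raised about 17 degrees), 0.30 pressed flat against its stop. Stiff hinge: needs about 7 N at its press point, and stays where it is left.
- shim_c (a joint): angle of the far right shim tab, rad: 0 to 0.06 at the start (raised about 17 degrees), 0.30 pressed flat against its stop. Stiff hinge: needs about 7 N at its press point, and stays where it is left.
- shim_d (a joint): angle of the near right shim tab, rad: 0 to 0.06 at the start (raised about 17 degrees), 0.30 pressed flat against its stop. Stiff hinge: needs about 7 N at its press point, and stays where it is left.
- ring: plain brass ring, 23 mm across, 7 mm high, lying on the middle of the plate; origin at the centre of its underside. Bystander.
- loupe: black eyeglass loupe, 38 mm across, 34 mm high, standing just beyond the base; origin at the centre of its underside. Bystander.
- jar: small closed jar, 44 mm across, 50 mm high, standing beside the base; origin under its centre. Bystander.
- hammer: hand hammer, 200 mm long, lying on the bench to the right. Bystander.
- file: flat file with a wooden handle, 215 mm long, lying to the left. Bystander.
- clamp: wooden ring clamp with a copper band, 90 x 30 x 24 mm, lying to the left. Bystander.
- dish: white bowl, 80 mm across, 28 mm high, to the right. Bystander.
There are look-alikes about, which are no part of the job. Of the things like the plate, leave any that is orange or turquoise; of the rest the smaller one is meant.

How it is judged:
By the outcome, as a careful person would: the job done as asked, in the order asked, and still so for the second after the job is handed in, with the robot touching nothing.
It also fails if it takes over 58 s, if anything falls off the work surface, if the arm or the gripper's body presses on something with over 40 N, if the wrist force passes 120 N, or if a joint passes its speed limit or range.

## Working session

There is one attempt and no reset: what is moved stays moved. The work goes in short steps, Python scripts to look and compute and a tool call to move; the robot and the scene stay as the last step left them, time stands still between calls to the robot, and variables do not carry over. Pictures are saved under pics/ and viewed, at most 10 in all, crops included, and the job is handed in when it is done.

Besides the shell and the picture viewer there is one more tool, called after "Call:" as name(argument=value, ...) on one line, values as JSON. send_rows: Moves the arm, as the interface text tells. Its arguments: {"type":"object","properties":{"commands":{"type":"array"},"grip_force":{"type":"number"}},"required":["commands"]}

```bash
mkdir -p pics
python3 - <<'E'
from rig import *
import cv2,pickle
s=state();print({k:s[k] for k in("time_s","eef_pos","ee_rot","wrist_force","gripper_width")})
d={n:capture(n) for n in("top","side")}
pickle.dump(d,open("v0.pkl","wb"))
for n in d: cv2.imwrite(f"pics/{n}0.png",d[n]["image"])
E
```

```text
{'time_s': 0.0, 'eef_pos': array([202.13908555, 564.6148781 , 230.12115049]), 'ee_rot': array([-5.37357922e-01, -3.09482002e+00,  3.07400751e-03]), 'wrist_force': array([ 0.42746909,  0.70185266, -0.95314047]), 'gripper_width': 85.25566712294727}
```

View pics/top0.png

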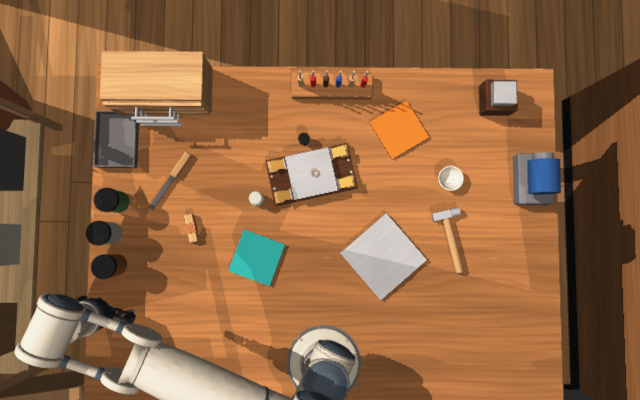

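View pics/side0.png

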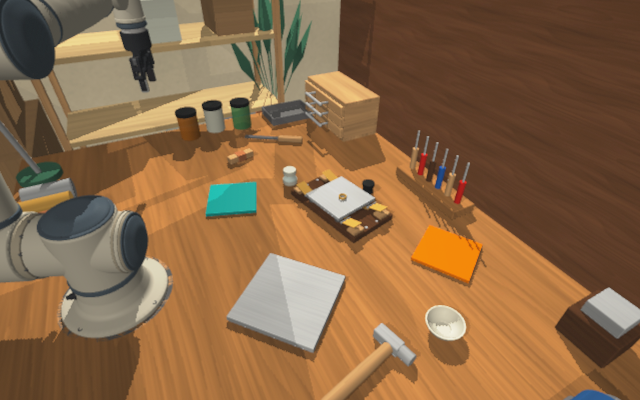

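Plate-like things in the top view: orange (400,130), turquoise (257,257), large steel (384,256), and the small steel plate on the dark base (312,174). The last is the one meant: it is the smaller of the two steel ones, with the ring on it and brass tabs beside it. The loupe is at (304,139) and the jar at (257,199). Next I'll measure it and check it in a close crop.

```bash
cat > h.py <<'E'
import numpy as np,cv2
from scipy.spatial.transform import Rotation as R
def ray(v,uv,z):
    uv=np.float64(uv).reshape(-1,1,2)
    n=cv2.undistortPoints(uv,v["K"],None)[:,0]
    M=cv2.Rodrigues(np.float64(v["rvec"]))[0];t=np.ravel(v["tvec"])
    d=np.c_[n,np.ones(len(n))]@M; c=-M.T@t
    return c+d*((z-c[2])/d[:,2])[:,None]
def proj(v,P): return cv2.projectPoints(np.float64(P).reshape(-1,3),np.float64(v["rvec"]),np.float64(v["tvec"]),v["K"],None)[0][:,0]
E
python3 - <<'E'
from h import *
import pickle
d=pickle.load(open("v0.pkl","rb"))
for n,box in(("top",(255,135,370,215)),("side",(280,160,400,245))):
    v=d[n];im=v["image"];hsv=cv2.cvtColor(im,cv2.COLOR_BGR2HSV)
    x0,y0,x1,y1=box
    roi=np.zeros(im.shape[:2],np.uint8);roi[y0:y1,x0:x1]=255
    steel=cv2.inRange(hsv,(0,0,130),(180,60,255))&roi
    cs=cv2.findContours(steel,0,2)[0];c=max(cs,key=cv2.contourArea)
    W=ray(v,c.reshape(-1,2),40)[:,:2].astype(np.float32)
    (cx,cy),(w,h),a=cv2.minAreaRect(W);print(n,"plate",cx,cy,w,h,a)
    print(cv2.boxPoints(cv2.minAreaRect(W)).round(1).tolist())
    y=cv2.inRange(hsv,(18,120,130),(32,255,255))&roi
    N,_,st,ce=cv2.connectedComponentsWithStats(y)
    for i in range(1,N):
        if st[i,4]>25: print("tab",ce[i].round(1),st[i,4],ray(v,ce[i],33).round(1))
im=d["top"]["image"][125:225,245:380]
a=cv2.resize(im,None,fx=4,fy=4,interpolation=cv2.INTER_CUBIC)
im=d["side"]["image"][155:250,270:405];b=cv2.resize(im,(540,380)[0:2],interpolation=cv2.INTER_CUBIC)
cv2.imwrite("pics/crop.png",cv2.resize(np.vstack([a,b]),None,fx=.75,fy=.75))
E
```

```text
top plate 592.6083984375 43.73288345336914 141.12188720703125 153.13912963867188 12.786055564880371
[[506.8999938964844, 102.80000305175781], [540.7000122070312, -46.599998474121094], [678.4000244140625, -15.300000190734863], [644.5, 134.0]]
tab [338.3 151.3] 119 [[663.1 -43.5  33. ]]
tab [345.5 181.8] 119 [[566.2 -66.4  33. ]]
side plate 591.4647216796875 43.565494537353516 144.62147521972656 142.2674102783203 12.591023445129395
[[505.3999938964844, 97.19999694824219], [536.4000244140625, -41.599998474121094], [677.5, -10.100000381469727], [646.5, 128.8000030517578]]
tab [329.2 175. ] 88 [[620.4 157.   33. ]]
tab [303.5 187.1] 97 [[522.  135.2  33. ]]
tab [377.6 206.9] 91 [[665.5 -40.4  33. ]]
tab [351.4 222.4] 107 [[567.2 -63.   33. ]]
```

View pics/crop.png

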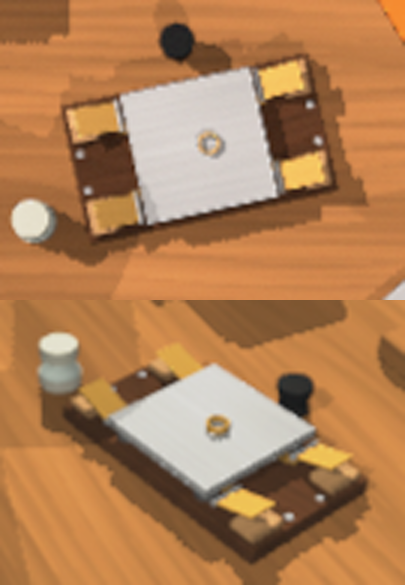

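The crop shows the small plate on the dark base, with the ring in its middle and all four brass tabs raised. The two views agree: centre (592, 43.6), yaw 0.22, sides about 140 mm. Moving over corner a with the fingers shut.

Call:
send_rows(commands=[0,0,0,-33,-24,0,-1,0,0,0,-33,-24,0,-1,0,0,0,-33,-24,0,-1,0,0,0,-33,-24,0,-1,0,0,0,-33,-24,0,-1,0,0,0,-33,-24,0,-1,0,0,0,-33,-24,0,-1,0,0,0,-33,-24,0,-1,0,0,0,-33,-24,0,-1,0,0,0,-33,-24,0,-1], grip_force=20)

```text
time_s: 1.1
eef_pos: [432.5, 226.2, 230.9]
ee_rot: [-0.537, -3.095, 0.0]
wrist_force: [-0.4, -0.2, 0.3]
gripper_width: 0.2
grasp_force: 0.0
```

Call:
send_rows(commands=[0,0,0,-33,-24,0,-1,0,0,0,-33,-24,0,-1,0,0,0,-33,-24,0,-1,0,0,0,-33,-24,0,-1,0,0,-0.113,0,0,0,-1,0,0,-0.113,0,0,0,-1,0,0,-0.113,0,0,0,-1,0,0,-0.112,0,0,0,-1,0,0,-0.112,0,0,0,-1,0,0,0,0,0,0,-1])

```text
time_s: 2.1
eef_pos: [523.8, 92.8, 230.8]
ee_rot: [0.345, -3.122, -0.0]
wrist_force: [0.2, -0.0, -0.3]
gripper_width: 0.1
grasp_force: 0.0
```

```bash
cat >> h.py <<'E'
C=np.array([592.,43.6]);psi=0.22
bx=np.array([np.cos(psi),np.sin(psi)]);by=np.array([-bx[1],bx[0]])
def pt(u,v): return C+u*bx+v*by
T=dict(a=pt(-55,55),b=pt(55,55),c=pt(55,-55),d=pt(-55,-55),ta=pt(-52,107),tb=pt(52,107),tc=pt(52,-107),td=pt(-52,-107))
def go(s,name,z):
    M=R.from_rotvec(s["ee_rot"]).as_matrix();p=s["eef_pos"]
    print(name,"tool shift",(M.T@(np.r_[T[name],z]-p)).round(1),"toolx/z",M[:,0].round(3),M[:,2].round(3))
E
python3 - <<'E'
from h import *
from rig import *
s=state();print(s["time_s"],s["eef_pos"].round(1),s["wrist_force"].round(1),s["gripper_width"])
go(s,"a",60)
v=capture("wrist");cv2.imwrite("pics/w0.png",v["image"]);print(v["tool_from_camera"].round(3),v["K"])
E
```

```text
2.1 [523.8  92.8 230.8] [ 0.2 -0.  -0.3] 0.0554963435300027
a tool shift [ -1.   -7.9 170.8] toolx/z [-0.976 -0.218  0.001] [-0.001 -0.    -1.   ]
[[  -0.      -0.952   -0.307   77.767]
 [   1.      -0.      -0.      -0.294]
 [   0.      -0.307    0.952 -143.25 ]
 [   0.       0.       0.       1.   ]] [[351.93669124   0.         319.73149381]
 [  0.         351.93669124 198.77241547]
 [  0.           0.           1.        ]]
```

View pics/w0.png

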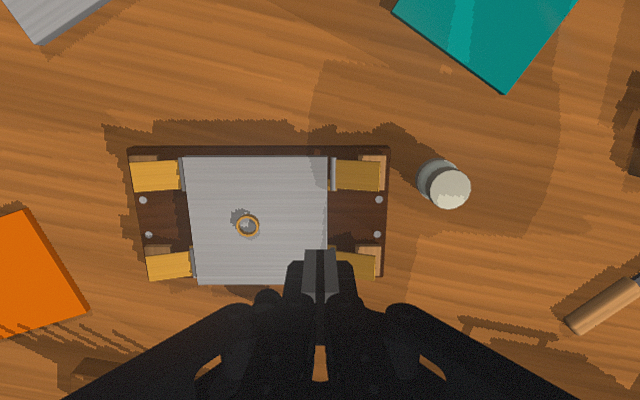

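The wrist view shows the plate's near-left corner at (328,156), near-right at (183,156), far-right at (197,285), and tabs at (155,176), (358,175) and (169,265). I'll cross-check these against the map.

Run:
```python
from h import *
from rig import *
s=state();v=capture("wrist")
Mt=R.from_rotvec(s["ee_rot"]).as_matrix()@v["tool_from_camera"][:3,:3];o=s["eef_pos"]+R.from_rotvec(s["ee_rot"]).as_matrix()@v["tool_from_camera"][:3,3]
for n,uv,z in(("nl",(328,156),40),("nr",(183,156),40),("fr",(197,285),40),("td",(155,176),33),("ta",(358,175),33),("tc",(169,265),33)):
    d=Mt@np.linalg.inv(v["K"])@np.r_[uv,1];p=o+d*(z-o[2])/d[2];q=p[:2]-C
    print(n,p.round(1),"base",(q@bx).round(1),(q@by).round(1))
```

```text
nl [509.1  97.3  40. ] base -69.1 70.5
nr [539.  -38.6  40. ] base -69.6 -68.6
fr [677.2  -9.8  40. ] base 71.5 -70.8
td [567.1 -66.2  33. ] base -48.2 -101.8
ta [522.7 131.2  33. ] base -48.5 100.7
tc [663.9 -44.   33. ] base 51.0 -101.2
```

The map agrees within 1 mm. Descending on corner a.

Call:
send_rows(commands=[0,0,0,-1,-8,30,-1,0,0,0,0,0,40,-1,0,0,0,0,0,40,-1,0,0,0,0,0,35,-1,0,0,0,0,0,25,-1,0,0,0,0,0,12,-1,0,0,0,0,0,4,-1,0,0,0,0,0,0,-1,0,0,0,0,0,0,-1])

```text
time_s: 3.1
eef_pos: [527.8, 85.4, 47.2]
ee_rot: [-0.343, 3.12, -0.0]
wrist_force: [-1.1, -0.2, 0.4]
gripper_width: 0.2
grasp_force: 0.0
```

Call:
send_rows(commands=[0,0,0,0,0,1,-1,0,0,0,0,0,1,-1,0,0,0,0,0,1,-1,0,0,0,0,0,1,-1,0,0,0,0,0,1,-1,0,0,0,0,0,0,-1,0,0,0,0,0,0,-1])

```text
time_s: 3.8
eef_pos: [526.6, 85.2, 40.2]
ee_rot: [0.344, -3.123, -0.0]
wrist_force: [-0.5, 1.0, 0.3]
gripper_width: 0.1
grasp_force: 0.0
```

Call:
send_rows(commands=[0,0,0,0,0,0.5,-1,0,0,0,0,0,0.5,-1,0,0,0,0,0,0.5,-1,0,0,0,0,0,0,-1,0,0,0,0,0,0,-1])

```text
time_s: 4.3
eef_pos: [526.6, 85.3, 39.0]
ee_rot: [0.344, -3.123, -0.0]
wrist_force: [-1.8, 0.3, 3.5]
gripper_width: 0.3
grasp_force: 1.7
```

Call:
send_rows(commands=[0,0,0,0,0,0.5,-1,0,0,0,0,0,0.5,-1,0,0,0,0,0,0,-1,0,0,0,0,0,0,-1])

```text
time_s: 4.7
eef_pos: [526.6, 85.3, 37.8]
ee_rot: [0.344, -3.123, -0.0]
wrist_force: [-2.6, 0.1, 4.2]
gripper_width: -0.1
grasp_force: 2.1
```

Call:
send_rows(commands=[0,0,0,0,0,0.5,-1,0,0,0,0,0,0.5,-1,0,0,0,0,0,0,-1,0,0,0,0,0,0,-1])

```text
time_s: 5.1
eef_pos: [526.6, 85.3, 36.7]
ee_rot: [0.344, -3.122, -0.0]
wrist_force: [-4.4, 2.1, 5.5]
gripper_width: -0.1
grasp_force: 2.4
```

Call:
send_rows(commands=[0,0,0,0,0,0.5,-1,0,0,0,0,0,0.5,-1,0,0,0,0,0,0,-1,0,0,0,0,0,0,-1])

```text
time_s: 5.5
eef_pos: [526.7, 85.3, 35.8]
ee_rot: [0.344, -3.123, -0.0]
wrist_force: [-4.1, 1.7, 4.8]
gripper_width: -0.3
grasp_force: 2.6
```

Run:
```python
from h import *
from rig import *
import pickle
s=state();print(s["eef_pos"],s["wrist_force"],s["ft_torque"])
d={n:capture(n) for n in("top","side","wrist")};pickle.dump(d,open("v1.pkl","wb"))
a=pickle.load(open("v0.pkl","rb"))["side"]["image"][155:250,270:405]
b=d["side"]["image"][155:250,270:405]
w=d["wrist"]["image"][120:400,100:500]
cv2.imwrite("pics/p1.png",np.vstack([cv2.resize(np.hstack([a,b]),(800,281),interpolation=cv2.INTER_CUBIC),cv2.copyMakeBorder(w,0,0,200,200,0)]))
```

```text
[526.65509631  85.33049082  35.78478976] [-4.11481195  1.73002675  4.8490635 ] [ 0.23413633  0.65244434 -0.05240523]
```

View pics/p1.png

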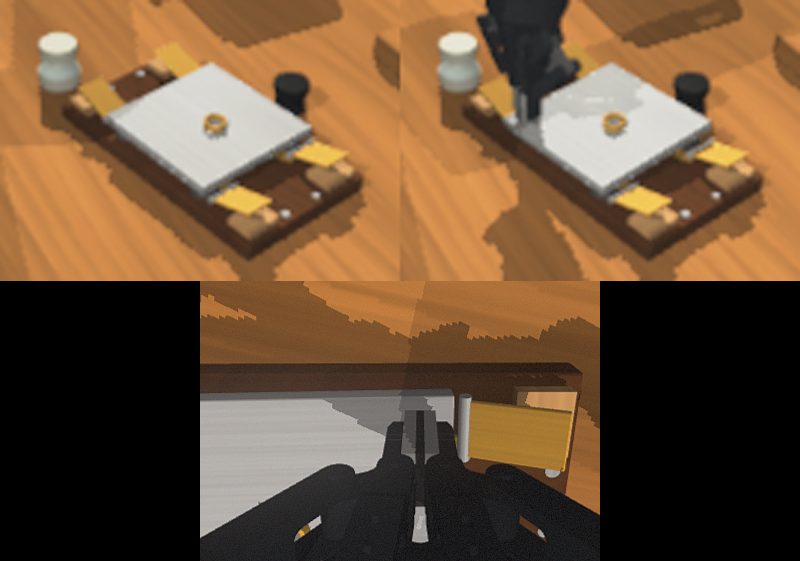

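Corner a has sunk about 4 mm below its 40 mm surface at a steady ~5 N, so it looks like the rocker. Nothing else in the picture has moved. I'll press firm corner d as a control, to rule out flexing of the fingers.

Call:
send_rows(commands=[0,0,0,0,0,-2,-1,0,0,0,0,0,-2,-1,0,0,0,0,0,-3,-1,0,0,0,0,0,-15,-1,0,0,0,0,-35,0,-1,0,0,0,0,-40,0,-1,0,0,0,0,-35,0,-1,0,0,0,0,0,10,-1,0,0,0,0,0,5,-1,0,0,0,0,0,0,-1])

```text
time_s: 6.65
eef_pos: [549.8, -21.4, 41.7]
ee_rot: [0.344, -3.121, -0.001]
wrist_force: [0.2, -0.4, -0.3]
gripper_width: -0.3
grasp_force: 0.0
```

Call:
send_rows(commands=[0,0,0,0,0,1,-1,0,0,0,0,0,1,-1,0,0,0,0,0,1,-1,0,0,0,0,0,0,-1,0,0,0,0,0,0,-1])

```text
time_s: 7.15
eef_pos: [550.7, -21.8, 40.1]
ee_rot: [-0.344, 3.122, 0.0]
wrist_force: [0.3, 1.0, 0.8]
gripper_width: -0.2
grasp_force: 0.5
```

Call:
send_rows(commands=[0,0,0,0,0,0.5,-1,0,0,0,0,0,0.5,-1,0,0,0,0,0,0,-1,0,0,0,0,0,0,-1])

```text
time_s: 7.55
eef_pos: [550.8, -21.8, 40.0]
ee_rot: [-0.344, 3.122, 0.001]
wrist_force: [-3.9, 1.4, 5.9]
gripper_width: -0.1
grasp_force: 3.3
```

Call:
send_rows(commands=[0,0,0,0,0,0.5,-1,0,0,0,0,0,0.5,-1,0,0,0,0,0,0,-1,0,0,0,0,0,0,-1])

```text
time_s: 7.95
eef_pos: [550.8, -21.9, 40.0]
ee_rot: [-0.344, 3.122, 0.0]
wrist_force: [-4.6, 1.8, 11.2]
gripper_width: -0.3
grasp_force: 5.7
```

Corner d is firm: z stays at 40 while the force climbs about 5 N/mm. So corner a is the rocker. Going to tab a.

Call:
send_rows(commands=[0,0,0,0,0,-2,-1,0,0,0,0,0,-8,-1,0,0,0,0,0,-15,-1,0,0,0,-1,30,0,-1,0,0,0,-2,40,0,-1,0,0,0,-2,40,0,-1,0,0,0,0,35,0,-1,0,0,0,0,18,0,-1,0,0,0,0,0,0,-1,0,0,0,0,0,0,-1])

```text
time_s: 8.95
eef_pos: [520.4, 137.9, 63.6]
ee_rot: [-0.345, 3.122, -0.001]
wrist_force: [0.1, -1.2, 0.1]
gripper_width: 0.0
grasp_force: 0.0
```

Run:
```python
from h import *
from rig import *
T["ta"]=pt(-50,108)
s=state();go(s,"ta",42)
v=capture("wrist");cv2.imwrite("pics/w2.png",v["image"])
```

```text
ta tool shift [ 0.7  0.3 21.6] toolx/z [-0.976 -0.218 -0.001] [ 0.001 -0.    -1.   ]
```

View pics/w2.png

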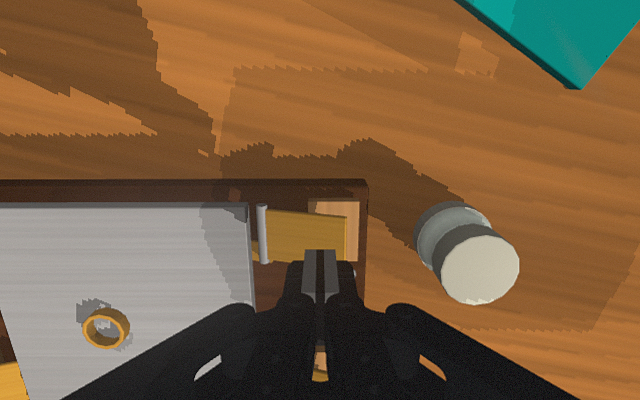

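The tips (320,255) stand over tab a (305,235). The jar at (467,260) and the plate edge at col 250 are both clear. Pressing.

Call:
send_rows(commands=[0,0,0,0,0,10,-1,0,0,0,0,0,8,-1,0,0,0,0,0,2,-1,0,0,0,0,0,2,-1,0,0,0,0,0,2,-1,0,0,0,0,0,2,-1,0,0,0,0,0,0,-1])

```text
time_s: 9.7
eef_pos: [520.0, 138.2, 37.5]
ee_rot: [-0.344, 3.123, 0.0]
wrist_force: [-1.9, -0.6, 2.3]
gripper_width: -0.0
grasp_force: 1.4
```

Call:
send_rows(commands=[0,0,0,0,0,1,-1,0,0,0,0,0,1,-1,0,0,0,0,0,1,-1,0,0,0,0,0,1,-1,0,0,0,0,0,1,-1,0,0,0,0,0,0,-1,0,0,0,0,0,0,-1])

```text
time_s: 10.4
eef_pos: [520.3, 138.8, 32.8]
ee_rot: [-0.344, 3.122, 0.002]
wrist_force: [-2.6, 2.6, 5.4]
gripper_width: -0.2
grasp_force: 2.6
```

Call:
send_rows(commands=[0,0,0,0,0,1,-1,0,0,0,0,0,1,-1,0,0,0,0,0,1,-1,0,0,0,0,0,0,-1,0,0,0,0,0,0,-1])

```text
time_s: 10.9
eef_pos: [520.3, 139.0, 29.7]
ee_rot: [-0.344, 3.121, 0.002]
wrist_force: [-3.0, 2.5, 5.7]
gripper_width: -0.0
grasp_force: 2.7
```

Call:
send_rows(commands=[0,0,0,0,0,1,-1,0,0,0,0,0,1,-1,0,0,0,0,0,0.5,-1,0,0,0,0,0,0,-1,0,0,0,0,0,0,-1])

```text
time_s: 11.4
eef_pos: [520.4, 139.0, 28.3]
ee_rot: [-0.344, 3.121, 0.003]
wrist_force: [-5.4, 1.0, 11.2]
gripper_width: 0.0
grasp_force: 5.5
```

Call:
send_rows(commands=[0,0,0,0,0,1,-1,0,0,0,0,0,0.5,-1,0,0,0,0,0,0,-1,0,0,0,0,0,0,-1])

```text
time_s: 11.8
eef_pos: [520.5, 139.0, 28.1]
ee_rot: [-0.344, 3.12, 0.003]
wrist_force: [-9.0, 1.2, 17.3]
gripper_width: 0.0
grasp_force: 8.8
```

The tab is on its stop: 28.2 mm, with the force rising against it. Lifting clear and checking.

Call:
send_rows(commands=[0,0,0,0,0,-2,-1,0,0,0,0,0,-3,-1,0,0,0,0,0,-10,-1,0,0,0,0,0,-25,-1,0,0,0,0,0,-40,-1,0,0,0,0,0,-40,-1,0,0,0,20,0,-40,-1,0,0,0,20,0,-20,-1,0,0,0,0,0,0,-1,0,0,0,0,0,0,-1])

```text
time_s: 12.8
eef_pos: [481.3, 129.3, 205.0]
ee_rot: [-0.343, 3.121, -0.0]
wrist_force: [0.3, -0.5, -0.0]
gripper_width: 0.1
grasp_force: 0.0
```

Run:
```python
from h import *
from rig import *
import pickle
s=state();print(s["eef_pos"].round(1),s["wrist_force"].round(1))
a=pickle.load(open("v0.pkl","rb"))["side"]["image"][155:250,270:405]
b=capture("side")["image"][155:250,270:405];w=capture("wrist")["image"][100:380,60:500]
cv2.imwrite("pics/p2.png",np.vstack([cv2.resize(np.hstack([a,b]),(800,281),interpolation=cv2.INTER_CUBIC),cv2.copyMakeBorder(w,0,0,180,180,0)]))
```

```text
[481.3 129.3 205. ] [ 0.3 -0.5 -0. ]
```

View pics/p2.png

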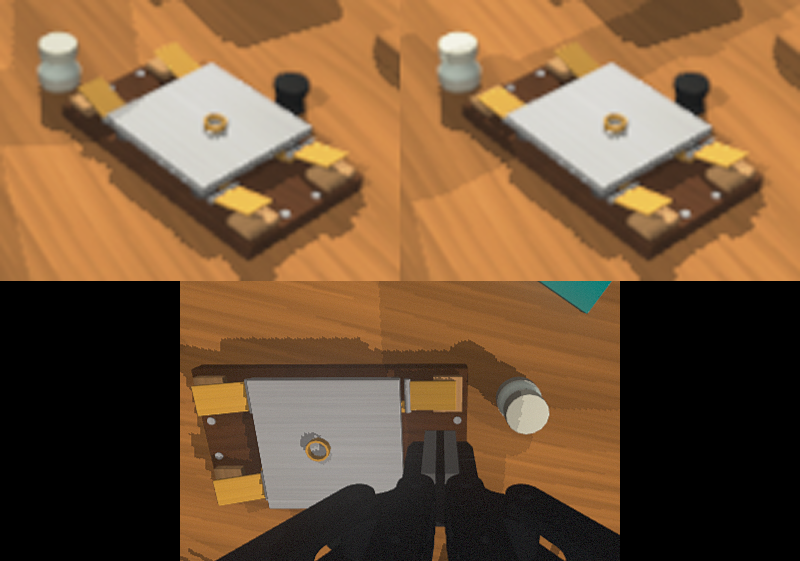

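Tab a now lies flat, at (500,98) in the side crop and (435,395) in the wrist view. The other three tabs are still raised, and the plate, ring, jar and loupe haven't moved.

```bash
python3 -c "
from rig import *
print(finish_job())"
```

```text
the job is handed in; nothing more can be done
None
```

Corner a (near left) is the one that rocks; its shim tab is pressed flat, the other three tabs are still raised, the last pictures show the plate, ring, jar and loupe where they were, and the job is handed in.

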